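Fill the sample crate from the leaning rest

ROBOT

A 6-joint arm with a two-finger parallel gripper is mounted at the origin on the work surface. World frame = base frame: x ahead of the robot, y to its left, z up, the work surface at z = 0. Lengths are in m, angles in rad, forces in N, time in s.
With the tool pointing down it reaches from about 0.3 to 0.875 m from the base axis. Payload 4.2 kg.
Tool frame: the origin (TCP) lies between the finger pads; the fingertips stand 22 mm ahead of it and the grasp point (between the pads) lies 3 mm ahead of it; z points along the fingers, y is the line along which they close (so a half turn about z gives the same grasp; the last joint's range is limited). The gripper opens to 85 mm and grips with 20 to 120 N. Pads are 22 mm wide; open, the fingers measure 114 mm over their backs; the gripper's body (76 mm by 85 mm) begins 54 mm behind the grasp point. The pads swing forward as they close: fully open they stand 13 mm farther back than shut.
Start: joints at [1.279, 0.32, 1.565, -0, 1.257, -0.02], TCP at [0.154, 0.554, 0.253] pointing down, gripper open.
Joint ranges: [-3.11, 3.11], [-0.84, 2.01], [0.21, 2.61], [-1.34, 4.49], [0.05, 2.63], [-2.56, 2.56]. Speed limits (rad/s): [2.57, 2.57, 3.14, 3.14, 3.14, 3.14].

INTERFACE

Orientations are given as a unit quaternion [x, y, z, w].
In Python, from plant import get_obs, read_camera, camera_info, close_job, recognise, masks_of, pinpoint gives the robot as it stands. The module is installed in compiled form; this text tells all that it offers.
- The arm moves only by the tool drive_tool, never from a script. Its argument "series" is a list of rows, each an object with "slide": the shift along the world's x, y, z as a fraction of full scale, a list of three; "dr": the turn, a rotation vector about the world's x, y, z as a fraction of full scale, a list of three; "claw": the closure, from 0 (fully open) to 1 (shut). A call has 1 to 20 rows; each row shifts and turns the commanded pose from where the row before left it; what a row does not reach is not made up. Full scale, the value 1, is 150 mm for a shift and 180 degrees for a turn. A row lasts 1/12 s, in which the tool goes at most 41.7 mm and 7.16 degrees, less where a joint would pass 70% of its speed; a pose out of reach is approached as far as the arm can. A call with a number of a shift or a turn outside -1 to 1 is refused whole. A call with a gripper value outside its range is refused whole. The fingers move at their own pace and stop on an object; the grip force is fixed at half the most. Time passes only in rows, so rows that do not move let the fingers close. It gives the time, the measured TCP pose, the force, the opening and the grip force at its end, in the units of the state.
- get_obs(): the state, without advancing time (a new reading comes with each control period).
- read_camera(name): name is "scene" or "top"; returns (picture, depth): 384x512x3 uint8, blue, green, red; 384x512 float32, m along the optical axis (not along the pixel's ray), 0 where there is no reading.
- camera_info(name): a dict with "fx", "fy", "cx", "cy" (pixels), "R" (3x3) and "t" (3): a world point X has camera coordinates R X + t. Camera axes: x right, y down, z forward; pixel columns grow to the right and rows downward; lengths in m; the calibration is good to about 2 mm. A picture is of the moment at which its call begins. camera_info takes no time and is no camera call.
- close_job(): hands the job in; it is judged then, once.
Trained networks look in the newest picture that a camera, given by its name, has taken for a name from the list of things; names that differ only in an ending like _2 or _b are one class to them, and where a whole thing is asked for, a point or a joint stands for the part that bears it (a point fixed in the world has none). Each returns a list of dicts, best first, with "conf" (0 to 1); they miss things now and then, are a little off and sometimes report something else, mostly with a low value. They report only what shows in the picture. A call takes as long as a camera call. They do not tell look-alikes from the thing itself.
- recognise(camera, label): "centre" ([column, row] in pixels, amid what is visible of it).
- masks_of(camera, label): "mask" (384x512 bool, what is visible of it) and "centre" ([column, row] in pixels, amid what is visible of it).
- pinpoint(camera, label): "centre" ([column, row] in pixels: a listed point, or the origin of a listed thing).
The state is a dict: "clock": time; "qpos": joint angles; "joint_vel": joint speeds; "effort": joint torques, N m; "eef_pos": TCP position; "tcp_rot": TCP orientation; "wrist_force": force on the tool from outside, world axes, zero at the start; "ft_torque": the same for the moment, N m; "grip_width": opening from 0.0 (shut) to 1.0 (fully open); "grip_force": force on a finger pad.
Only numpy, scipy, OpenCV 4.12 (cv2) and the standard library are available. Lean on these libraries where they do the work, as an engineer would, in place of code of your own. Each camera call takes 0.05 s, during which the arm holds its last target. There are 200 camera calls.

TASK

Take the three tall steel sample jars from the leaning rest and stand them upright in the three cells of the white crate that have no tin, one jar per cell, each on the sprung platform in its cell. The platforms differ in height: feel each jar down on to its platform and set it down gently, neither dropping it nor pressing the platform down hard. Leave the low tin where it stands in the crate, and do not disturb the die, the beaker or the caliper.

Things in the scene. Friction and masses are not known exactly. Their poses are not given: they have to be found in the camera images.
- crate: white plastic crate, fixed, 162 x 162 x 76 mm high, open above, walls and the two crossing dividers 6 mm thick and all as high as the rim, floor 6 mm thick; four square cells 72 mm wide, 78 mm apart. Origin: centre of its underside, on the bench; x and y run along its sides, z up.
- rest: fixed metal rest, 276 mm wide along its y. Three jars lean in it, 92 mm apart along its y, tops 26 degrees from vertical to its +x (away from the robot). Under them a sloping plate reaches 78 mm up the jar, fins beside each reach 48 mm up; the upper 40 mm of a jar is free all round. Open on the -x side. Origin: mid-width, on the bench, 36 mm below the middle jar's origin; z up.
- tin: low round metal tin, 52 mm diameter, 50 mm high, 0.2 kg, standing in one of the crate's four cells (any of them), its top below the crate's rim. Origin: centre of its underside, z up.
- jar0: tall round steel sample jar, 52 mm diameter, 120 mm high, 0.2 to 0.45 kg, with a grey lid of the same width over the top 20 mm; the jars are alike; it starts leaning in the rest, place 1 of 3 counted from the rest's -y end. Origin: centre of its underside; its z runs along its axis to the lid.
- jar1: tall round steel sample jar, 52 mm diameter, 120 mm high, 0.2 to 0.45 kg, with a grey lid of the same width over the top 20 mm; the jars are alike; it starts leaning in the rest, place 2 of 3 counted from the rest's -y end. Origin: centre of its underside; its z runs along its axis to the lid.
- jar2: tall round steel sample jar, 52 mm diameter, 120 mm high, 0.2 to 0.45 kg, with a grey lid of the same width over the top 20 mm; the jars are alike; it starts leaning in the rest, place 3 of 3 counted from the rest's -y end. Origin: centre of its underside; its z runs along its axis to the lid.
- cell0 (a point): centre of the crate's cell at its (-x, -y) corner, on the crate's floor, 6 mm above the bench; axes as the crate's.
- cell1 (a point): centre of the crate's cell at its (-x, +y) corner, on the crate's floor, 6 mm above the bench; axes as the crate's.
- cell2 (a point): centre of the crate's cell at its (+x, -y) corner, on the crate's floor, 6 mm above the bench; axes as the crate's.
- cell3 (a point): centre of the crate's cell at its (+x, +y) corner, on the crate's floor, 6 mm above the bench; axes as the crate's.
- platform0: grey sprung platform, 60 x 60 mm, in the middle of a cell that has no tin, one in each such cell. The three differ in height: the top stands somewhere between 8 and 42 mm above the cell's floor, which is not told and must be felt. Under load it sinks on its spring, 1 mm for each 2.2 N, down to a hard stop at 9 mm. Origin: on the cell's floor, under its centre.
- platform1: grey sprung platform, 60 x 60 mm, in the middle of a cell that has no tin, one in each such cell. The three differ in height: the top stands somewhere between 8 and 42 mm above the cell's floor, which is not told and must be felt. Under load it sinks on its spring, 1 mm for each 2.2 N, down to a hard stop at 9 mm. Origin: on the cell's floor, under its centre.
- platform2: grey sprung platform, 60 x 60 mm, in the middle of a cell that has no tin, one in each such cell. The three differ in height: the top stands somewhere between 8 and 42 mm above the cell's floor, which is not told and must be felt. Under load it sinks on its spring, 1 mm for each 2.2 N, down to a hard stop at 9 mm. Origin: on the cell's floor, under its centre.
- die: bystander: steel pressing die, round base 90 mm across with a plunger, 150 mm high, standing beyond the work. Origin: centre of its underside.
- beaker: bystander: empty white china beaker, 60 mm across, 75 mm high, standing beyond the work. Origin: centre of its underside.
- caliper: bystander: slide caliper lying on the bench beyond the work, 200 mm long along its x. Origin: on the bench, middle of its bar.
Not all that is in view belongs to the job. Leave any blue look-alike of the jar2 alone.

How it is judged:
By the outcome, as a careful person would: the job done as asked, in the order asked, and still so for the second after the job is handed in, with the robot touching nothing.
It also fails if it takes over 70 s, if anything falls off the work surface, if the arm or the gripper's body presses on something with over 40 N, if the wrist force passes 120 N, or if a joint passes its speed limit or range.

## Working session

There is one attempt and no reset: what is moved stays moved. The work goes in short steps, Python scripts to look and compute and a tool call to move; the robot and the scene stay as the last step left them, time stands still between calls to the robot, and variables do not carry over. Pictures are saved under pics/ and viewed, at most 10 in all, crops included, and the job is handed in when it is done.

Besides the shell and the picture viewer there is one more tool, called after ">>>" as name(argument=value, ...) on one line, values as JSON. drive_tool: Moves the arm, as the interface text tells. Its arguments: {"type":"object","properties":{"series":{"type":"array","items":{"type":"object","properties":{"slide":{"type":"array","items":{"type":"number"}},"dr":{"type":"array","items":{"type":"number"}},"claw":{"type":"number"}}}}},"required":["series"]}

```bash
mkdir -p pics
python3 - <<'E'
from plant import *
import cv2,numpy as np
o=get_obs();print(o)
for n in("scene","top"):
    p,d=read_camera(n);cv2.imwrite(f"pics/{n}0.png",p);np.save(f"{n}.npy",d);i=camera_info(n);print(n,i)
    for l in("crate","rest","tin","jar0","die","beaker","caliper","platform0"):
        print(l,[(np.round(r["centre"]),round(r["conf"],2)) for r in recognise(n,l)])
    for l in("crate","rest","tin","jar0","cell0","cell1","cell2","cell3","platform0"):
        print("pin",l,[(np.round(r["centre"],1),round(r["conf"],2)) for r in pinpoint(n,l)])
E
```

```text
{'clock': 0.0, 'qpos': array([ 1.27896912e+00,  3.20272200e-01,  1.56567455e+00,  2.41019963e-05,
        1.25742319e+00, -1.99994931e-02]), 'joint_vel': array([-0.00067439, -0.00102419,  0.00022339,  0.00049754, -0.00011778,
       -0.00040885]), 'effort': array([ 1.26348950e-03, -4.15539908e+01, -2.34157383e+01,  3.98064890e-05,
        8.18036642e-03,  1.00039273e-05]), 'eef_pos': array([0.15424719, 0.55346161, 0.25249529]), 'tcp_rot': array([ 1.35499434e-01,  9.90777025e-01, -8.76086648e-04, -1.49312814e-04]), 'wrist_force': array([-0.16451997, -1.09626043, -0.72097756]), 'ft_torque': array([-0.03560518, -0.00604045,  0.05196704]), 'grip_force': 0.0, 'grip_width': 0.9981047456797855}
scene {'fx': 464.3535746603351, 'fy': 464.3535746603351, 'cx': 264.77417307225915, 'cy': 193.76660555910232, 'R': array([[-0.09815753,  0.99508287,  0.01323573],
       [ 0.66618173,  0.07558265, -0.74194957],
       [-0.7393017 , -0.06401054, -0.67032503]]), 't': array([ 0.05508922, -0.31834167,  1.58885537])}
crate [(array([334., 199.]), 0.98), (array([194., 160.]), 0.58)]
rest [(array([198., 194.]
[... 2817 characters left out ...]
, (array([164.7, 241.1]), 0.63), (array([171.9, 208.6]), 0.62)]
pin cell1 [(array([204.6, 220. ]), 0.85), (array([166. , 243.7]), 0.68), (array([197.7, 251.3]), 0.66), (array([164.7, 241.1]), 0.63), (array([171.9, 208.6]), 0.62)]
pin cell2 [(array([204.6, 220. ]), 0.85), (array([166. , 243.7]), 0.68), (array([197.7, 251.3]), 0.66), (array([164.7, 241.1]), 0.63), (array([171.9, 208.6]), 0.62)]
pin cell3 [(array([204.6, 220. ]), 0.85), (array([166. , 243.7]), 0.68), (array([197.7, 251.3]), 0.66), (array([164.7, 241.1]), 0.63), (array([171.9, 208.6]), 0.62)]
pin platform0 [(array([206.1, 222.3]), 0.93), (array([174.6, 213.7]), 0.62), (array([198. , 250.5]), 0.58), (array([292.7, 243.9]), 0.28)]
```

View pics/scene0.png

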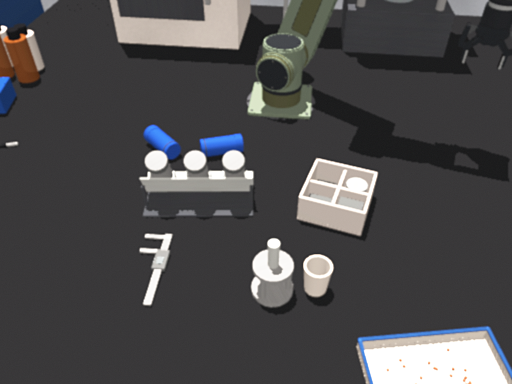

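View pics/top0.png

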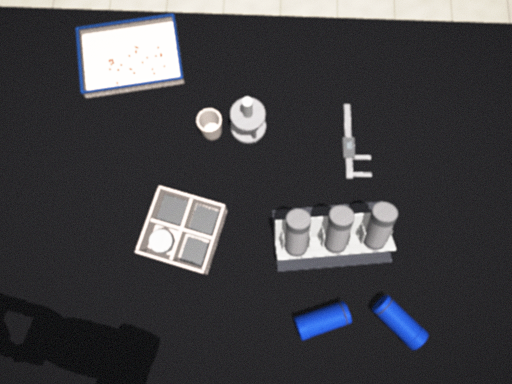

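The scene view has the rest with three grey-lidded jars at about (195,165), two blue look-alikes at (162,142) and (222,146), and the crate at (338,195) with the tin in its far-right cell. In the top view the jars are at (297,232), (339,228) and (380,225), the crate is at (182,229) and the tin is at (161,241).

```bash
cat > h.py <<'E'
import numpy as np,cv2
from plant import *
def cloud(n,d):
    i=camera_info(n);v,u=np.nonzero(d>0);z=d[v,u]
    c=np.stack([(u-i["cx"])/i["fx"]*z,(v-i["cy"])/i["fy"]*z,z],1)
    return (c-i["t"])@i["R"],u,v   # R^T(c-t)
def proj(n,X):
    i=camera_info(n);c=np.asarray(X)@i["R"].T+i["t"]
    return np.stack([c[...,0]/c[...,2]*i["fx"]+i["cx"],c[...,1]/c[...,2]*i["fy"]+i["cy"]],-1)
E
python3 - <<'E'
from h import *
from scipy.optimize import least_squares
P={}
for n in("scene","top"):
    P[n]=cloud(n,np.load(n+".npy"))
box={"top":dict(crate=(130,180,232,280),jars=(272,195,400,262)),"scene":dict(crate=(292,155,382,235),jars=(140,150,256,180))}
def sel(n,k):
    X,u,v=P[n];a,b,c,d=box[n][k];return X[(u>=a)&(u<=c)&(v>=b)&(v<=d)]
for n in P:
    X,u,v=P[n];f=abs(X[:,2])<.02;print(n,"bench z med",np.median(X[f,2]),len(X))
    C=sel(n,"crate");r=C[(abs(C[:,2]-.076)<.006)]
    print("rim",len(r),np.median(r[:,2]),cv2.minAreaRect(r[:,:2].astype(np.float32)*1000))
def res(p,J):
    c,s=np.cos(p[2]),np.sin(p[2]);a=np.radians(26)
    ax=np.array([c*np.sin(a),s*np.sin(a),np.cos(a)]);D=[]
    for k in(-1,0,1):
        b=np.array([p[0]-s*k*.092,p[1]+c*k*.092,.036]);q=J-b
        h=q@ax;rad=np.linalg.norm(q-h[:,None]*ax,axis=1)
        dx=rad-.026;dz=abs(h-.06)-.06
        D.append(np.where((dx>0)&(dz>0),np.hypot(np.maximum(dx,0),np.maximum(dz,0)),np.maximum(dx,dz)))
    D=np.array(D);return D[abs(D).argmin(0),np.arange(len(J))]
for ns in(["top"],["scene"],["top","scene"]):
    J=np.concatenate([sel(n,"jars") for n in ns]);J=J[(J[:,2]>.085)&(J[:,2]<.18)]
    print(ns,len(J),J.mean(0))
    best=None
    m=J.mean(0)
    for y in np.radians([-30,-15,0,15,30]):
        s=least_squares(res,[m[0]-.03,m[1],y],args=(J,),loss="soft_l1",f_scale=.003)
        if best is None or s.cost<best.cost:best=s
    print(best.x,np.degrees(best.x[2]),np.median(abs(best.fun)))
E
```

```text
scene bench z med 0.00046882070963362763 195819
rim 615 0.07516496385822526 ((505.2993469238281, 177.6253662109375), (161.84378051757812, 168.3748321533203), 75.55036163330078)
top bench z med 0.0002719361289012697 195833
rim 790 0.07598323278011941 ((505.83880615234375, 180.47293090820312), (162.60443115234375, 161.7908477783203), 75.50411224365234)
['top'] 2735 [ 0.52074352 -0.16971039  0.12843814]
[ 0.48594416 -0.17690496  0.12050571] 6.904468539557624 0.0007399213301012009
['scene'] 1907 [ 0.53844012 -0.17242691  0.12597463]
[ 0.48507751 -0.18022455  0.12050412] 6.904377535289643 0.0013851854763413385
['top', 'scene'] 4642 [ 0.52801354 -0.17082638  0.12742609]
[ 0.48556196 -0.17788659  0.11961715] 6.853557977967965 0.0010136372017939994
```

```bash
cat >> h.py <<'E'
from scipy.spatial.transform import Rotation as Ro
REST=np.array([.4855,-.1785,0]);YR=np.radians(6.87);CR=np.array([.5055,.179,0]);YC=np.radians(-14.5)
Rz=lambda a:Ro.from_euler("z",a).as_matrix()
AX=Rz(YR)@[np.sin(np.radians(26)),0,np.cos(np.radians(26))]
def jar(k,h): return REST+Rz(YR)@[0,(k-1)*.092,.036]+h*AX
def cell(i,z): return CR+Rz(YC)@[(-.039,.039)[i//2],(-.039,.039)[i%2],0]+[0,0,z]
yt=Rz(YR)@[0,-1.,0];GR=np.stack([np.cross(yt,-AX),yt,-AX],1)
a=YC-np.pi/4;yd=np.array([np.cos(a),np.sin(a),0]);zd=np.array([0,0,-1.]);PD=np.stack([np.cross(yd,zd),yd,zd],1)
def delta(p,R):
    o=get_obs();r=(Ro.from_matrix(R)*Ro.from_quat(o["tcp_rot"]).inv()).as_rotvec()
    d=np.asarray(p)-o["eef_pos"]
    print("slide/150mm",np.round(d/.15,3),"dr/pi",np.round(r/np.pi,4),"deg",round(np.degrees(np.linalg.norm(r)),1),"mm",np.round(d*1000,1))
E
python3 - <<'E'
from h import *
for n in("top","scene"):
    X,u,v=cloud(n,np.load(n+".npy"))
    for i in range(4):
        q=(X-cell(i,0))@Rz(YC);m=(abs(q[:,:2])<.022).all(1)&(q[:,2]<.07)&(q[:,2]>0)
        print(n,i,m.sum(),np.round(np.percentile(q[m,2],[10,50,90]),4) if m.any() else 0)
for k in range(3):print("jar",k,np.round(jar(k,.102),4),np.round(jar(k,.2),4))
for i in range(4):print("cell",i,np.round(cell(i,0),4))
print(np.round(AX,4));delta(jar(0,.19),GR)
print(Ro.from_matrix(PD@GR.T).as_rotvec()/np.pi)
E
```

```text
top 0 341 [0.0151 0.0173 0.0196]
top 1 398 [0.0376 0.0559 0.0584]
top 2 330 [0.0301 0.0321 0.0342]
top 3 343 [0.0438 0.0462 0.0485]
scene 0 2 [0.0189 0.0191 0.0193]
scene 1 188 [0.0538 0.0562 0.0581]
scene 2 45 [0.0304 0.0321 0.0343]
scene 3 121 [0.0439 0.0458 0.0478]
jar 0 [ 0.5409 -0.2645  0.1277] [ 0.5835 -0.2594  0.2158]
jar 1 [ 0.5299 -0.1732  0.1277] [ 0.5725 -0.168   0.2158]
jar 2 [ 0.5189 -0.0818  0.1277] [ 0.5615 -0.0767  0.2158]
cell 0 [0.458 0.151 0.   ]
cell 1 [0.4775 0.2265 0.    ]
cell 2 [0.5335 0.1315 0.    ]
cell 3 [0.553 0.207 0.   ]
[0.4352 0.0524 0.8988]
slide/150mm [ 2.832 -5.425 -0.311] dr/pi [-0.2007  0.0153 -0.8552] deg 158.1 mm [ 424.8 -813.8  -46.6]
[ 0.04659994 -0.13779237  0.12900455]
```

>>> drive_tool(series=[{"slide": [0.0944,-0.1808,0.01],"dr": [-0.0067,0.0005,-0.0285],"claw": 0},{"slide": [0.0944,-0.1808,0.01],"dr": [-0.0067,0.0005,-0.0285],"claw": 0},{"slide": [0.0944,-0.1808,0.01],"dr": [-0.0067,0.0005,-0.0285],"claw": 0},{"slide": [0.0944,-0.1808,0.01],"dr": [-0.0067,0.0005,-0.0285],"claw": 0},{"slide": [0.0944,-0.1808,0.01],"dr": [-0.0067,0.0005,-0.0285],"claw": 0},{"slide": [0.0944,-0.1808,0.01],"dr": [-0.0067,0.0005,-0.0285],"claw": 0},{"slide": [0.0944,-0.1808,0.01],"dr": [-0.0067,0.0005,-0.0285],"claw": 0},{"slide": [0.0944,-0.1808,0.01],"dr": [-0.0067,0.0005,-0.0285],"claw": 0},{"slide": [0.0944,-0.1808,0.01],"dr": [-0.0067,0.0005,-0.0285],"claw": 0},{"slide": [0.0944,-0.1808,0.01],"dr": [-0.0067,0.0005,-0.0285],"claw": 0},{"slide": [0.0944,-0.1808,0],"dr": [-0.0067,0.0005,-0.0285],"claw": 0},{"slide": [0.0944,-0.1808,0],"dr": [-0.0067,0.0005,-0.0285],"claw": 0},{"slide": [0.0944,-0.1808,0],"dr": [-0.0067,0.0005,-0.0285],"claw": 0},{"slide": [0.0944,-0.1808,0],"dr": [-0.0067,0.0005,-0.0285],"claw": 0},{"slide": [0.0944,-0.1808,0],"dr": [-0.0067,0.0005,-0.0285],"claw": 0}])

```text
clock: 3.05
eef_pos: [0.3673, 0.1458, 0.2685]
tcp_rot: [0.72, 0.679, -0.146, 0.009]
wrist_force: [0.0, 0.3, 0.6]
grip_width: 0.994
grip_force: 0.0
```

```bash
python3 -c "
from h import *
o=get_obs();print(o['clock'],o['qpos'],o['eef_pos'],o['wrist_force']);delta(jar(0,.2),GR)"
```

```text
3.05 [ 0.4306736   0.15843151  1.77763653 -0.10992232  1.4784778   0.51457476] [0.36729294 0.14578492 0.26852963] [0.0164349  0.31353206 0.64522858]
slide/150mm [ 1.442 -2.701 -0.352] dr/pi [-0.0998  0.0078 -0.4264] deg 78.8 mm [ 216.3 -405.1  -52.8]
```

>>> drive_tool(series=[{"slide": [0.0901,-0.1688,0],"dr": [-0.0062,0.0005,-0.0266],"claw": 0},{"slide": [0.0901,-0.1688,0],"dr": [-0.0062,0.0005,-0.0266],"claw": 0},{"slide": [0.0901,-0.1688,0],"dr": [-0.0062,0.0005,-0.0266],"claw": 0},{"slide": [0.0901,-0.1688,0],"dr": [-0.0062,0.0005,-0.0266],"claw": 0},{"slide": [0.0901,-0.1688,0],"dr": [-0.0062,0.0005,-0.0266],"claw": 0},{"slide": [0.0901,-0.1688,0],"dr": [-0.0062,0.0005,-0.0266],"claw": 0},{"slide": [0.0901,-0.1688,0],"dr": [-0.0062,0.0005,-0.0266],"claw": 0},{"slide": [0.0901,-0.1688,0],"dr": [-0.0062,0.0005,-0.0266],"claw": 0},{"slide": [0.0901,-0.1688,-0.02],"dr": [-0.0062,0.0005,-0.0266],"claw": 0},{"slide": [0.0901,-0.1688,-0.02],"dr": [-0.0062,0.0005,-0.0266],"claw": 0},{"slide": [0.0901,-0.1688,-0.02],"dr": [-0.0062,0.0005,-0.0266],"claw": 0},{"slide": [0.0901,-0.1688,-0.04],"dr": [-0.0062,0.0005,-0.0266],"claw": 0},{"slide": [0.0901,-0.1688,-0.06],"dr": [-0.0062,0.0005,-0.0266],"claw": 0},{"slide": [0.0901,-0.1688,-0.06],"dr": [-0.0062,0.0005,-0.0266],"claw": 0},{"slide": [0.0901,-0.1688,-0.06],"dr": [-0.0062,0.0005,-0.0266],"claw": 0},{"slide": [0.0901,-0.1688,-0.06],"dr": [-0.0062,0.0005,-0.0266],"claw": 0},{"claw": 0},{"claw": 0}])

```text
invalid input at $.series[16]: expected keys slide, dr, claw
```

```bash
python3 -c "
from h import *
o=get_obs();print(o['clock'],o['qpos'],o['eef_pos'],o['wrist_force']);delta(jar(0,.2),GR);delta(jar(0,.102),GR)
p,d=read_camera('top');np.save('t1.npy',d);cv2.imwrite('pics/t1.png',p[150:300,230:430].repeat(4,0).repeat(4,1))"
```

```text
3.05 [ 0.4306736   0.15843151  1.77763653 -0.10992232  1.4784778   0.51457476] [0.36729294 0.14578492 0.26852963] [0.0164349  0.31353206 0.64522858]
slide/150mm [ 1.442 -2.701 -0.352] dr/pi [-0.0998  0.0078 -0.4264] deg 78.8 mm [ 216.3 -405.1  -52.8]
slide/150mm [ 1.157 -2.735 -0.939] dr/pi [-0.0998  0.0078 -0.4264] deg 78.8 mm [ 173.6 -410.3 -140.9]
```

View pics/t1.png

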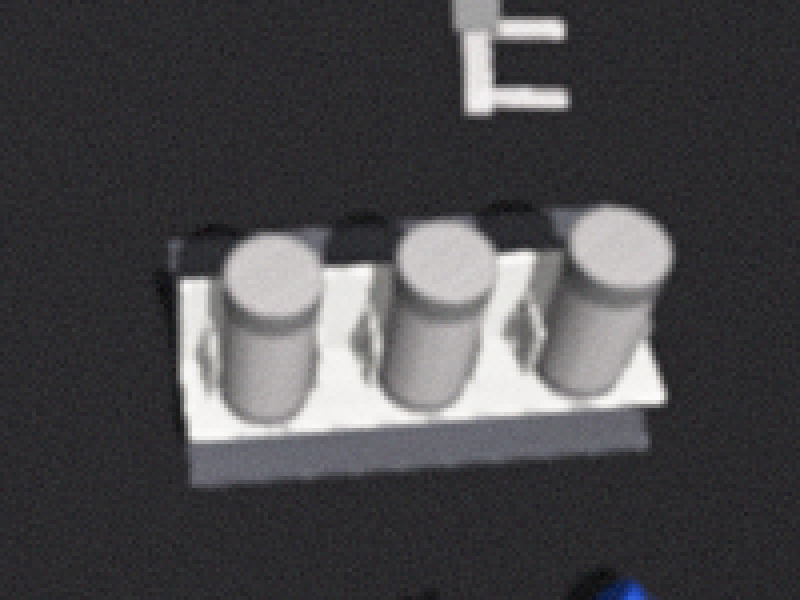

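The move call was refused because two rows lacked keys, and the picture shows the jars untouched in the rest. I'll resend it with complete rows.

>>> drive_tool(series=[{"slide": [0.0901,-0.1688,0],"dr": [-0.0062,0.0005,-0.0266],"claw": 0},{"slide": [0.0901,-0.1688,0],"dr": [-0.0062,0.0005,-0.0266],"claw": 0},{"slide": [0.0901,-0.1688,0],"dr": [-0.0062,0.0005,-0.0266],"claw": 0},{"slide": [0.0901,-0.1688,0],"dr": [-0.0062,0.0005,-0.0266],"claw": 0},{"slide": [0.0901,-0.1688,0],"dr": [-0.0062,0.0005,-0.0266],"claw": 0},{"slide": [0.0901,-0.1688,0],"dr": [-0.0062,0.0005,-0.0266],"claw": 0},{"slide": [0.0901,-0.1688,0],"dr": [-0.0062,0.0005,-0.0266],"claw": 0},{"slide": [0.0901,-0.1688,0],"dr": [-0.0062,0.0005,-0.0266],"claw": 0},{"slide": [0.0901,-0.1688,-0.02],"dr": [-0.0062,0.0005,-0.0266],"claw": 0},{"slide": [0.0901,-0.1688,-0.02],"dr": [-0.0062,0.0005,-0.0266],"claw": 0},{"slide": [0.0901,-0.1688,-0.02],"dr": [-0.0062,0.0005,-0.0266],"claw": 0},{"slide": [0.0901,-0.1688,-0.04],"dr": [-0.0062,0.0005,-0.0266],"claw": 0},{"slide": [0.0901,-0.1688,-0.06],"dr": [-0.0062,0.0005,-0.0266],"claw": 0},{"slide": [0.0901,-0.1688,-0.06],"dr": [-0.0062,0.0005,-0.0266],"claw": 0},{"slide": [0.0901,-0.1688,-0.06],"dr": [-0.0062,0.0005,-0.0266],"claw": 0},{"slide": [0.0901,-0.1688,-0.06],"dr": [-0.0062,0.0005,-0.0266],"claw": 0},{"slide": [0,0,0],"dr": [0,0,0],"claw": 0},{"slide": [0,0,0],"dr": [0,0,0],"claw": 0}])

```text
clock: 4.6
eef_pos: [0.583, -0.259, 0.2155]
tcp_rot: [0.972, 0.061, -0.225, 0.012]
wrist_force: [-0.5, -0.6, 0.8]
grip_width: 0.996
grip_force: 0.0
```

```bash
python3 -c "
from h import *
o=get_obs();print(o['clock'],o['qpos'],o['eef_pos'],o['wrist_force']);delta(jar(0,.2),GR);delta(jar(0,.102),GR)
p,d=read_camera('top');np.save('t1.npy',d);cv2.imwrite('pics/t2.png',p[150:300,230:430].repeat(4,0).repeat(4,1))"
```

```text
4.6 [-0.34535646  0.64639998  1.18320052 -0.19870102  1.72269321  1.1100013 ] [ 0.58304163 -0.25898514  0.21553827] [-0.5076205  -0.61553716  0.79612384]
slide/150mm [ 0.003 -0.002  0.001] dr/pi [-0.0016 -0.0007 -0.0016] deg 0.4 mm [ 0.5 -0.4  0.2]
slide/150mm [-0.281 -0.037 -0.586] dr/pi [-0.0016 -0.0007 -0.0016] deg 0.4 mm [-42.1  -5.5 -87.9]
```

View pics/t2.png

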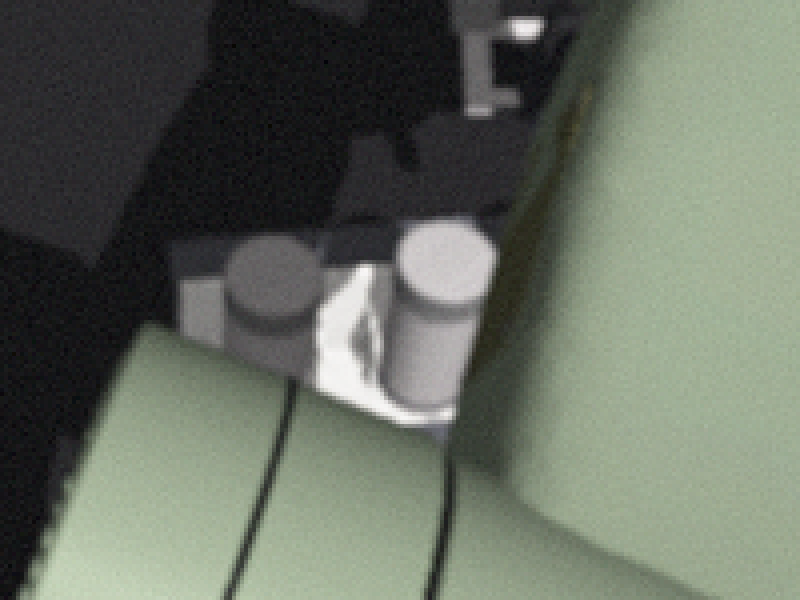

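The arm now covers the top view: jars 1 and 2 show at (275,275) and (445,255) of the crop, and jar0 is hidden. The measured TCP is within 1 mm of the hover pose, so I'll go down along the jar's axis, watching the force.

>>> drive_tool(series=[{"slide": [-0.0281,-0.0037,-0.0586],"dr": [0,0,0],"claw": 0},{"slide": [-0.0281,-0.0037,-0.0586],"dr": [0,0,0],"claw": 0},{"slide": [-0.0281,-0.0037,-0.0586],"dr": [0,0,0],"claw": 0},{"slide": [-0.0281,-0.0037,-0.0586],"dr": [0,0,0],"claw": 0},{"slide": [-0.0281,-0.0037,-0.0586],"dr": [0,0,0],"claw": 0},{"slide": [0,0,0],"dr": [0,0,0],"claw": 0}])

```text
clock: 5.15
eef_pos: [0.5601, -0.2602, 0.1714]
tcp_rot: [0.972, 0.062, -0.226, 0.012]
wrist_force: [1.0, -0.2, 0.3]
grip_width: 1.002
grip_force: 0.0
```

>>> drive_tool(series=[{"slide": [-0.0281,-0.0037,-0.0586],"dr": [0,0,0],"claw": 0},{"slide": [-0.0281,-0.0037,-0.0586],"dr": [0,0,0],"claw": 0},{"slide": [-0.0281,-0.0037,-0.0586],"dr": [0,0,0],"claw": 0},{"slide": [-0.0281,-0.0037,-0.0586],"dr": [0,0,0],"claw": 0},{"slide": [-0.0281,-0.0037,-0.0586],"dr": [0,0,0],"claw": 0},{"slide": [0,0,0],"dr": [0,0,0],"claw": 0}])

```text
clock: 5.65
eef_pos: [0.539, -0.2633, 0.1273]
tcp_rot: [0.972, 0.062, -0.226, 0.011]
wrist_force: [0.1, 0.6, 0.2]
grip_width: 0.999
grip_force: 0.0
```

>>> drive_tool(series=[{"slide": [0,0,0],"dr": [0,0,0],"claw": 0.2},{"slide": [0,0,0],"dr": [0,0,0],"claw": 0.3},{"slide": [0,0,0],"dr": [0,0,0],"claw": 0.4},{"slide": [0,0,0],"dr": [0,0,0],"claw": 1},{"slide": [0,0,0],"dr": [0,0,0],"claw": 1},{"slide": [0,0,0],"dr": [0,0,0],"claw": 1}])

```text
clock: 6.15
eef_pos: [0.5415, -0.2639, 0.1302]
tcp_rot: [0.973, 0.062, -0.224, 0.013]
wrist_force: [1.9, -0.6, 3.6]
grip_width: 0.593
grip_force: 62.9
```

>>> drive_tool(series=[{"slide": [0.03,0.0035,0.06],"dr": [0,0,0],"claw": 1},{"slide": [0.058,0.007,0.12],"dr": [0,0,0],"claw": 1},{"slide": [0.087,0.0105,0.18],"dr": [0,0,0],"claw": 1},{"slide": [0.087,0.0105,0.18],"dr": [0,0,0],"claw": 1},{"slide": [0,0,0.2],"dr": [0,0,0],"claw": 1},{"slide": [0,0,0.2],"dr": [0,0,0],"claw": 1},{"slide": [0,0,0.15],"dr": [0,0,0],"claw": 1},{"slide": [0,0,0],"dr": [0,0,0],"claw": 1},{"slide": [0,0,0],"dr": [0,0,0],"claw": 1}])

```text
clock: 6.9
eef_pos: [0.5806, -0.2586, 0.2932]
tcp_rot: [0.973, 0.062, -0.223, 0.013]
wrist_force: [-0.4, 0.0, -2.6]
grip_width: 0.593
grip_force: 63.1
```

```bash
python3 -c "
from h import *
o=get_obs();print(o['clock'],o['qpos'],o['eef_pos'],o['wrist_force']);delta(cell(3,.28),PD)"
```

```text
6.9 [-0.34580014  0.60582829  1.06560328 -0.20648953  1.87253553  1.07635794] [ 0.58063818 -0.25862064  0.29315516] [-0.35177891  0.04823074 -2.62775239]
slide/150mm [-0.184  3.104 -0.088] dr/pi [ 0.0458 -0.1371  0.1267] deg 34.6 mm [-27.6 465.6 -13.2]
```

>>> drive_tool(series=[{"slide": [-0.01,0.1,0],"dr": [0.003,-0.0088,0.0081],"claw": 1},{"slide": [-0.0124,0.2,0],"dr": [0.0033,-0.0099,0.00915],"claw": 1},{"slide": [-0.0124,0.22,0],"dr": [0.0033,-0.0099,0.00915],"claw": 1},{"slide": [-0.0124,0.22,0],"dr": [0.0033,-0.0099,0.00915],"claw": 1},{"slide": [-0.0124,0.22,0],"dr": [0.0033,-0.0099,0.00915],"claw": 1},{"slide": [-0.0124,0.22,0],"dr": [0.0033,-0.0099,0.00915],"claw": 1},{"slide": [-0.0124,0.22,0],"dr": [0.0033,-0.0099,0.00915],"claw": 1},{"slide": [-0.0124,0.22,0],"dr": [0.0033,-0.0099,0.00915],"claw": 1},{"slide": [-0.0124,0.22,0],"dr": [0.0033,-0.0099,0.00915],"claw": 1},{"slide": [-0.0124,0.22,0],"dr": [0.0033,-0.0099,0.00915],"claw": 1},{"slide": [-0.0124,0.22,0],"dr": [0.0033,-0.0099,0.00915],"claw": 1},{"slide": [-0.0124,0.22,0],"dr": [0.0033,-0.0099,0.00915],"claw": 1},{"slide": [-0.0124,0.22,0],"dr": [0.0033,-0.0099,0.00915],"claw": 1},{"slide": [-0.0124,0.22,0],"dr": [0.0032,-0.0095,0.0088],"claw": 1},{"slide": [-0.0124,0.164,0],"dr": [0,0,0],"claw": 1},{"slide": [0,0,-0.1],"dr": [0,0,0],"claw": 1},{"slide": [0,0,0],"dr": [0,0,0],"claw": 1},{"slide": [0,0,0],"dr": [0,0,0],"claw": 1}])

```text
clock: 8.4
eef_pos: [0.551, 0.2063, 0.2748]
tcp_rot: [0.965, 0.263, -0.005, 0.001]
wrist_force: [0.4, -0.6, -2.4]
grip_width: 0.598
grip_force: 63.6
```

Run:
```python
from h import *
o=get_obs();print(o['clock'],o['qpos'],o['eef_pos'],o['wrist_force'])
ps=[]
for n in("top","scene"):
    p,d=read_camera(n);X,u,v=cloud(n,d)
    c=proj(n,cell(3,.2)).astype(int);ps.append(p[c[1]-75:c[1]+75,c[0]-60:c[0]+60])
    m=(np.hypot(X[:,0]-.553,X[:,1]-.207)<.036)&(X[:,2]>.1)&(X[:,2]<.3)
    Q=X[m]
    for a in np.arange(.16,.30,.01):
        q=Q[abs(Q[:,2]-a)<.005]
        if len(q)>8:print(n,round(a,3),len(q),np.round(q.mean(0),4),np.round(q.min(0),3))
cv2.imwrite("pics/c1.png",cv2.resize(np.hstack(ps),None,fx=3,fy=3))
delta(cell(3,.28),PD)
```

```text
8.4 [ 3.38908986e-01  3.33297770e-01  1.48965193e+00 -3.82352698e-04
  1.32844653e+00  1.37709026e+00] [0.55098868 0.2063059  0.2748063 ] [ 0.41924357 -0.6118804  -2.39389801]
top 0.17 9 [0.5342 0.1931 0.1732] [0.525 0.181 0.172]
top 0.18 37 [0.5393 0.1886 0.181 ] [0.525 0.18  0.176]
top 0.19 37 [0.5378 0.1908 0.1896] [0.525 0.18  0.185]
top 0.2 36 [0.539  0.1881 0.2   ] [0.525 0.18  0.195]
top 0.21 37 [0.5374 0.1891 0.2097] [0.525 0.18  0.205]
top 0.22 38 [0.5383 0.1884 0.2195] [0.525 0.18  0.215]
top 0.23 33 [0.538  0.1888 0.2297] [0.525 0.18  0.225]
top 0.24 37 [0.5378 0.1877 0.2402] [0.526 0.181 0.236]
top 0.25 34 [0.5395 0.1867 0.2498] [0.526 0.181 0.245]
top 0.26 40 [0.541  0.1856 0.2602] [0.527 0.174 0.255]
top 0.27 29 [0.545  0.1823 0.2703] [0.528 0.173 0.265]
top 0.28 47 [0.5448 0.1827 0.2796] [0.527 0.173 0.275]
top 0.29 142 [0.5454 0.1887 0.29  ] [0.528 0.175 0.285]
scene 0.17 22 [0.5684 0.2005 0.1729] [0.555 0.18  0.169]
scene 0.18 84 [0.5694 0.2008 0.1804] [0.542 0.178 0.175]
scene 0.19 79 [0.5702 0.1998 0.19  ] [0.549 0.178 0.185]
scene 0.2 91 [0.5694 0.2009 0.2   ] [0.549 0.178 0.195]
scene 0.21 79 [0.5704 0.2008 0.2101] [0.553 0.179 0.205]
scene 0.22 87 [0.5694 0.1998 0.2198] [0.549 0.178 0.215]
scene 0.23 90 [0.5697 0.2007 0.2298] [0.551 0.179 0.225]
scene 0.24 89 [0.5705 0.2008 0.2398] [0.553 0.178 0.235]
scene 0.25 90 [0.571  0.2023 0.2496] [0.554 0.178 0.245]
scene 0.26 89 [0.5712 0.2057 0.2604] [0.543 0.179 0.255]
scene 0.27 96 [0.5704 0.2058 0.2703] [0.542 0.178 0.265]
scene 0.28 104 [0.5713 0.2053 0.2802] [0.538 0.179 0.275]
scene 0.29 296 [0.5564 0.2099 0.2906] [0.524 0.179 0.285]
slide/150mm [0.004 0.007 0.021] dr/pi [ 0.0006 -0.0015  0.0003] deg 0.3 mm [0.7 1.  3.1]
```

View pics/c1.png

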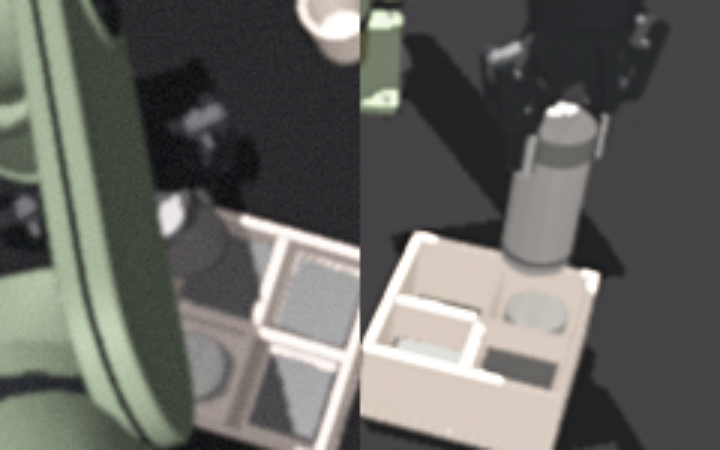

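The right crop shows jar0 held upright over the far-right cell, its bottom at about (535,265); the left crop mostly shows the arm. Depth puts its foot 104 mm below the TCP and its centre on the cell's centre to within 2 mm.

>>> drive_tool(series=[{"slide": [0.01,0.006,-0.06],"dr": [0,0,0],"claw": 1},{"slide": [0,0,-0.12],"dr": [0,0,0],"claw": 1},{"slide": [0,0,-0.12],"dr": [0,0,0],"claw": 1},{"slide": [0,0,-0.12],"dr": [0,0,0],"claw": 1},{"slide": [0,0,-0.12],"dr": [0,0,0],"claw": 1},{"slide": [0,0,-0.1],"dr": [0,0,0],"claw": 1},{"slide": [0,0,-0.06],"dr": [0,0,0],"claw": 1},{"slide": [0,0,-0.03],"dr": [0,0,0],"claw": 1},{"slide": [0,0,0],"dr": [0,0,0],"claw": 1},{"slide": [0,0,0],"dr": [0,0,0],"claw": 1},{"slide": [0,0,0],"dr": [0,0,0],"claw": 1},{"slide": [0,0,0],"dr": [0,0,0],"claw": 1}])

```text
clock: 9.5
eef_pos: [0.5547, 0.2078, 0.1695]
tcp_rot: [0.965, 0.263, -0.0, 0.0]
wrist_force: [-1.0, -1.1, -1.9]
grip_width: 0.596
grip_force: 63.6
```

>>> drive_tool(series=[{"slide": [0,0,-0.01],"dr": [0,0,0],"claw": 1},{"slide": [0,0,-0.01],"dr": [0,0,0],"claw": 1},{"slide": [0,0,-0.01],"dr": [0,0,0],"claw": 1},{"slide": [0,0,-0.01],"dr": [0,0,0],"claw": 1},{"slide": [0,0,0],"dr": [0,0,0],"claw": 1},{"slide": [0,0,0],"dr": [0,0,0],"claw": 1}])

```text
clock: 10.0
eef_pos: [0.554, 0.2077, 0.1623]
tcp_rot: [0.965, 0.263, -0.001, 0.0]
wrist_force: [0.2, 0.7, -2.5]
grip_width: 0.597
grip_force: 63.6
```

>>> drive_tool(series=[{"slide": [0,0,-0.01],"dr": [0,0,0],"claw": 1},{"slide": [0,0,-0.01],"dr": [0,0,0],"claw": 1},{"slide": [0,0,-0.01],"dr": [0,0,0],"claw": 1},{"slide": [0,0,-0.01],"dr": [0,0,0],"claw": 1},{"slide": [0,0,-0.01],"dr": [0,0,0],"claw": 1},{"slide": [0,0,0],"dr": [0,0,0],"claw": 1},{"slide": [0,0,0],"dr": [0,0,0],"claw": 1}])

```text
clock: 10.58
eef_pos: [0.5541, 0.2076, 0.1548]
tcp_rot: [0.965, 0.263, -0.001, 0.0]
wrist_force: [-0.5, -0.0, -3.5]
grip_width: 0.598
grip_force: 63.6
```

>>> drive_tool(series=[{"slide": [0,0,-0.01],"dr": [0,0,0],"claw": 1},{"slide": [0,0,0],"dr": [0,0,0],"claw": 1},{"slide": [0,0,0],"dr": [0,0,0],"claw": 1}])

```text
clock: 10.83
eef_pos: [0.5541, 0.2077, 0.1534]
tcp_rot: [0.965, 0.263, -0.001, 0.0]
wrist_force: [0.1, -0.3, -2.9]
grip_width: 0.592
grip_force: 63.6
```

>>> drive_tool(series=[{"slide": [0,0,-0.01],"dr": [0,0,0],"claw": 1},{"slide": [0,0,0],"dr": [0,0,0],"claw": 1},{"slide": [0,0,0],"dr": [0,0,0],"claw": 1}])

```text
clock: 11.08
eef_pos: [0.554, 0.2076, 0.1518]
tcp_rot: [0.965, 0.263, -0.001, 0.0]
wrist_force: [-0.5, -0.3, -2.0]
grip_width: 0.59
grip_force: 63.6
```

>>> drive_tool(series=[{"slide": [0,0,-0.007],"dr": [0,0,0],"claw": 1},{"slide": [0,0,0],"dr": [0,0,0],"claw": 1},{"slide": [0,0,0],"dr": [0,0,0],"claw": 1}])

```text
clock: 11.33
eef_pos: [0.5542, 0.2077, 0.1509]
tcp_rot: [0.965, 0.263, -0.001, 0.0]
wrist_force: [-0.7, -0.6, -2.3]
grip_width: 0.601
grip_force: 63.6
```

>>> drive_tool(series=[{"slide": [0,0,-0.007],"dr": [0,0,0],"claw": 1},{"slide": [0,0,0],"dr": [0,0,0],"claw": 1},{"slide": [0,0,0],"dr": [0,0,0],"claw": 1}])

```text
clock: 11.58
eef_pos: [0.5542, 0.2077, 0.1501]
tcp_rot: [0.965, 0.263, -0.001, 0.0]
wrist_force: [-0.3, -0.1, -1.0]
grip_width: 0.596
grip_force: 63.6
```

>>> drive_tool(series=[{"slide": [0,0,-0.007],"dr": [0,0,0],"claw": 1},{"slide": [0,0,0],"dr": [0,0,0],"claw": 1},{"slide": [0,0,0],"dr": [0,0,0],"claw": 1}])

```text
clock: 11.83
eef_pos: [0.5542, 0.2077, 0.1491]
tcp_rot: [0.965, 0.263, -0.001, 0.0]
wrist_force: [-0.0, -0.0, 0.6]
grip_width: 0.592
grip_force: 63.5
```

>>> drive_tool(series=[{"slide": [0,0,0],"dr": [0,0,0],"claw": 0.35},{"slide": [0,0,0],"dr": [0,0,0],"claw": 0.3},{"slide": [0,0,0],"dr": [0,0,0],"claw": 0.2},{"slide": [0,0,0],"dr": [0,0,0],"claw": 0.1},{"slide": [0,0,0.02],"dr": [0,0,0],"claw": 0.1},{"slide": [0,0,0.06],"dr": [0,0,0],"claw": 0.1},{"slide": [0,0,0.12],"dr": [0,0,0],"claw": 0.1},{"slide": [0,0,0.18],"dr": [0,0,0],"claw": 0},{"slide": [0,0,0.18],"dr": [0,0,0],"claw": 0},{"slide": [0,0,0.1],"dr": [0,0,0],"claw": 0},{"slide": [0,0,0],"dr": [0,0,0],"claw": 0}])

```text
clock: 12.75
eef_pos: [0.5561, 0.2084, 0.2529]
tcp_rot: [0.965, 0.263, 0.003, -0.0]
wrist_force: [0.8, 0.9, 1.4]
grip_width: 0.995
grip_force: 0.0
```

Run:
```python
from h import *
delta(jar(1,.2),GR)
for n in("top","scene"):
    p,d=read_camera(n);X,u,v=cloud(n,d)
    m=(np.hypot(X[:,0]-.553,X[:,1]-.207)<.036)&(X[:,2]>.09)&(X[:,2]<.18);Q=X[m]
    t=Q[Q[:,2]>np.percentile(Q[:,2],90)-.006]
    print(n,len(Q),Q.min(0),Q.max(0),np.median(t,0))
```

```text
slide/150mm [ 0.11  -2.509 -0.248] dr/pi [-0.0469  0.14   -0.129 ] deg 35.3 mm [  16.5 -376.4  -37.1]
top 601 [0.52749092 0.18083887 0.09002744] [0.58022569 0.22445217 0.16908268] [0.55558065 0.20271534 0.16490133]
scene 809 [0.5250363 0.1786536 0.0900882] [0.58329354 0.23070534 0.16772317] [0.55646361 0.20496158 0.16454801]
```

>>> drive_tool(series=[{"slide": [0.0078,-0.18,0],"dr": [-0.00335,0.01,-0.00921],"claw": 0},{"slide": [0.0078,-0.18,0],"dr": [-0.00335,0.01,-0.00921],"claw": 0},{"slide": [0.0078,-0.18,0],"dr": [-0.00335,0.01,-0.00921],"claw": 0},{"slide": [0.0078,-0.18,0],"dr": [-0.00335,0.01,-0.00921],"claw": 0},{"slide": [0.0078,-0.18,0],"dr": [-0.00335,0.01,-0.00921],"claw": 0},{"slide": [0.0078,-0.18,0],"dr": [-0.00335,0.01,-0.00921],"claw": 0},{"slide": [0.0078,-0.18,0],"dr": [-0.00335,0.01,-0.00921],"claw": 0},{"slide": [0.0078,-0.18,0],"dr": [-0.00335,0.01,-0.00921],"claw": 0},{"slide": [0.0078,-0.18,0],"dr": [-0.00335,0.01,-0.00921],"claw": 0},{"slide": [0.0078,-0.18,0],"dr": [-0.00335,0.01,-0.00921],"claw": 0},{"slide": [0.0078,-0.18,-0.04],"dr": [-0.00335,0.01,-0.00921],"claw": 0},{"slide": [0.0078,-0.18,-0.06],"dr": [-0.00335,0.01,-0.00921],"claw": 0},{"slide": [0.0078,-0.18,-0.06],"dr": [-0.00335,0.01,-0.00921],"claw": 0},{"slide": [0.0078,-0.17,-0.06],"dr": [-0.00335,0.01,-0.00921],"claw": 0},{"slide": [0,0,-0.03],"dr": [0,0,0],"claw": 0},{"slide": [0,0,0],"dr": [0,0,0],"claw": 0},{"slide": [0,0,0],"dr": [0,0,0],"claw": 0}])

```text
clock: 14.27
eef_pos: [0.5699, -0.1683, 0.209]
tcp_rot: [0.971, 0.058, -0.23, 0.012]
wrist_force: [0.1, 0.9, 0.0]
grip_width: 1.003
grip_force: 0.0
```

Run:
```python
from h import *
delta(jar(1,.103),GR)
```

```text
slide/150mm [-0.264 -0.032 -0.536] dr/pi [-0.0006 -0.0039  0.0002] deg 0.7 mm [-39.6  -4.8 -80.4]
```

>>> drive_tool(series=[{"slide": [-0.0264,-0.0032,-0.0536],"dr": [0,-0.002,0],"claw": 0},{"slide": [-0.0264,-0.0032,-0.0536],"dr": [0,-0.002,0],"claw": 0},{"slide": [-0.0264,-0.0032,-0.0536],"dr": [0,0,0],"claw": 0},{"slide": [-0.0264,-0.0032,-0.0536],"dr": [0,0,0],"claw": 0},{"slide": [-0.0264,-0.0032,-0.0536],"dr": [0,0,0],"claw": 0},{"slide": [0,0,0],"dr": [0,0,0],"claw": 0}])

```text
clock: 14.77
eef_pos: [0.5492, -0.1706, 0.1687]
tcp_rot: [0.973, 0.058, -0.225, 0.013]
wrist_force: [-1.0, 0.2, -0.1]
grip_width: 0.999
grip_force: 0.0
```

>>> drive_tool(series=[{"slide": [-0.0264,-0.0032,-0.0536],"dr": [0,0,0],"claw": 0},{"slide": [-0.0264,-0.0032,-0.0536],"dr": [0,0,0],"claw": 0},{"slide": [-0.0264,-0.0032,-0.0536],"dr": [0,0,0],"claw": 0},{"slide": [-0.0264,-0.0032,-0.0536],"dr": [0,0,0],"claw": 0},{"slide": [-0.0264,-0.0032,-0.0536],"dr": [0,0,0],"claw": 0},{"slide": [0,0,0],"dr": [0,0,0],"claw": 0}])

```text
clock: 15.27
eef_pos: [0.5291, -0.1735, 0.1281]
tcp_rot: [0.973, 0.058, -0.225, 0.013]
wrist_force: [-0.2, -0.1, 0.8]
grip_width: 1.001
grip_force: 0.0
```

>>> drive_tool(series=[{"slide": [0,0,0],"dr": [0,0,0],"claw": 0.2},{"slide": [0,0,0],"dr": [0,0,0],"claw": 0.3},{"slide": [0,0,0],"dr": [0,0,0],"claw": 0.4},{"slide": [0,0,0],"dr": [0,0,0],"claw": 1},{"slide": [0,0,0],"dr": [0,0,0],"claw": 1},{"slide": [0,0,0],"dr": [0,0,0],"claw": 1}])

```text
clock: 15.77
eef_pos: [0.5315, -0.1736, 0.1306]
tcp_rot: [0.973, 0.058, -0.222, 0.013]
wrist_force: [0.4, 1.0, 3.0]
grip_width: 0.596
grip_force: 62.5
```

>>> drive_tool(series=[{"slide": [0.03,0.0035,0.06],"dr": [0,0,0],"claw": 1},{"slide": [0.058,0.007,0.12],"dr": [0,0,0],"claw": 1},{"slide": [0.087,0.0105,0.18],"dr": [0,0,0],"claw": 1},{"slide": [0.087,0.0105,0.18],"dr": [0,0,0],"claw": 1},{"slide": [0,0,0.2],"dr": [0,0,0],"claw": 1},{"slide": [0,0,0.2],"dr": [0,0,0],"claw": 1},{"slide": [0,0,0.15],"dr": [0,0,0],"claw": 1},{"slide": [0,0,0],"dr": [0,0,0],"claw": 1},{"slide": [0,0,0],"dr": [0,0,0],"claw": 1}])

```text
clock: 16.52
eef_pos: [0.5707, -0.169, 0.2939]
tcp_rot: [0.973, 0.058, -0.222, 0.014]
wrist_force: [-0.3, -0.7, -2.7]
grip_width: 0.595
grip_force: 62.8
```

Run:
```python
from h import *
delta(cell(2,.28),PD)
```

```text
slide/150mm [-0.248  2.003 -0.093] dr/pi [ 0.0462 -0.1359  0.1292] deg 34.8 mm [-37.2 300.5 -13.9]
```

>>> drive_tool(series=[{"slide": [-0.012,0.09,0],"dr": [0.0022,-0.0064,0.006],"claw": 1},{"slide": [-0.0197,0.16,0],"dr": [0.004,-0.01177,0.0112],"claw": 1},{"slide": [-0.0197,0.16,0],"dr": [0.004,-0.01177,0.0112],"claw": 1},{"slide": [-0.0197,0.16,0],"dr": [0.004,-0.01177,0.0112],"claw": 1},{"slide": [-0.0197,0.16,0],"dr": [0.004,-0.01177,0.0112],"claw": 1},{"slide": [-0.0197,0.16,0],"dr": [0.004,-0.01177,0.0112],"claw": 1},{"slide": [-0.0197,0.16,0],"dr": [0.004,-0.01177,0.0112],"claw": 1},{"slide": [-0.0197,0.16,0],"dr": [0.004,-0.01177,0.0112],"claw": 1},{"slide": [-0.0197,0.16,0],"dr": [0.004,-0.01177,0.0112],"claw": 1},{"slide": [-0.0197,0.16,0],"dr": [0.004,-0.01177,0.0112],"claw": 1},{"slide": [-0.0197,0.16,0],"dr": [0.004,-0.01177,0.0112],"claw": 1},{"slide": [-0.0197,0.16,0],"dr": [0.004,-0.01177,0.0112],"claw": 1},{"slide": [-0.0193,0.153,0],"dr": [0,0,0],"claw": 1},{"slide": [0,0,-0.05],"dr": [0,0,0],"claw": 1},{"slide": [0,0,0],"dr": [0,0,0],"claw": 1},{"slide": [0,0,0],"dr": [0,0,0],"claw": 1},{"slide": [0,0,0],"dr": [0,0,0],"claw": 1}])

```text
clock: 17.93
eef_pos: [0.5328, 0.1307, 0.2847]
tcp_rot: [0.965, 0.263, -0.003, 0.0]
wrist_force: [0.2, 0.6, -3.2]
grip_width: 0.594
grip_force: 63.1
```

```bash
cat >> h.py <<'E'
def held():
    o=get_obs();t=o["eef_pos"]
    for n in("top","scene"):
        p,d=read_camera(n);X,u,v=cloud(n,d)
        m=(np.hypot(X[:,0]-t[0],X[:,1]-t[1])<.034)&(X[:,2]>t[2]-.115)&(X[:,2]<t[2]-.03);Q=X[m]
        if len(Q)<30:print(n,"few");continue
        f=least_squares(lambda p:np.hypot(Q[:,0]-p[0]-p[2]*(Q[:,2]-t[2]),Q[:,1]-p[1]-p[3]*(Q[:,2]-t[2]))-.026,[t[0],t[1],0,0],loss="soft_l1",f_scale=.002)
        print(n,len(Q),"centre",np.round(f.x[:2],4),"tilt",np.round(np.degrees(f.x[2:]),1),"low",np.round(t[2]-np.percentile(Q[:,2],1),4))
from scipy.optimize import least_squares
E
python3 - <<'E'
from h import *
delta(cell(2,.16),PD);held()
E
```

```text
slide/150mm [ 0.004  0.005 -0.832] dr/pi [ 0.0005 -0.0017  0.0002] deg 0.3 mm [   0.7    0.8 -124.7]
top few
scene 625 centre [0.5309 0.1288] tilt [0.8 0. ] low 0.1034
```

>>> drive_tool(series=[{"slide": [0.004,0.005,-0.06],"dr": [0,-0.0015,0],"claw": 1},{"slide": [0,0,-0.12],"dr": [0,0,0],"claw": 1},{"slide": [0,0,-0.15],"dr": [0,0,0],"claw": 1},{"slide": [0,0,-0.15],"dr": [0,0,0],"claw": 1},{"slide": [0,0,-0.15],"dr": [0,0,0],"claw": 1},{"slide": [0,0,-0.12],"dr": [0,0,0],"claw": 1},{"slide": [0,0,-0.08],"dr": [0,0,0],"claw": 1},{"slide": [0,0,-0.05],"dr": [0,0,0],"claw": 1},{"slide": [0,0,-0.03],"dr": [0,0,0],"claw": 1},{"slide": [0,0,-0.02],"dr": [0,0,0],"claw": 1},{"slide": [0,0,0],"dr": [0,0,0],"claw": 1},{"slide": [0,0,0],"dr": [0,0,0],"claw": 1},{"slide": [0,0,0],"dr": [0,0,0],"claw": 1}])

```text
clock: 19.12
eef_pos: [0.5341, 0.1324, 0.1472]
tcp_rot: [0.965, 0.263, 0.002, 0.001]
wrist_force: [-0.1, -0.3, -2.2]
grip_width: 0.599
grip_force: 63.1
```

>>> drive_tool(series=[{"slide": [0,0,-0.01],"dr": [0,0,0],"claw": 1},{"slide": [0,0,0],"dr": [0,0,0],"claw": 1},{"slide": [0,0,0],"dr": [0,0,0],"claw": 1}])

```text
clock: 19.37
eef_pos: [0.5336, 0.1323, 0.1451]
tcp_rot: [0.965, 0.263, 0.001, 0.0]
wrist_force: [0.0, 0.2, -2.3]
grip_width: 0.598
grip_force: 63.1
```

>>> drive_tool(series=[{"slide": [0,0,-0.01],"dr": [0,0,0],"claw": 1},{"slide": [0,0,-0.01],"dr": [0,0,0],"claw": 1},{"slide": [0,0,-0.01],"dr": [0,0,0],"claw": 1},{"slide": [0,0,0],"dr": [0,0,0],"claw": 1},{"slide": [0,0,0],"dr": [0,0,0],"claw": 1}])

```text
clock: 19.78
eef_pos: [0.5335, 0.1323, 0.1402]
tcp_rot: [0.965, 0.263, 0.001, 0.0]
wrist_force: [-0.7, 0.4, -2.7]
grip_width: 0.595
grip_force: 63.1
```

>>> drive_tool(series=[{"slide": [0,0,-0.01],"dr": [0,0,0],"claw": 1},{"slide": [0,0,0],"dr": [0,0,0],"claw": 1},{"slide": [0,0,0],"dr": [0,0,0],"claw": 1}])

```text
clock: 20.03
eef_pos: [0.5336, 0.1323, 0.1388]
tcp_rot: [0.965, 0.263, 0.001, 0.0]
wrist_force: [-0.3, 0.3, -1.5]
grip_width: 0.592
grip_force: 63.1
```

>>> drive_tool(series=[{"slide": [0,0,-0.01],"dr": [0,0,0],"claw": 1},{"slide": [0,0,0],"dr": [0,0,0],"claw": 1},{"slide": [0,0,0],"dr": [0,0,0],"claw": 1}])

```text
clock: 20.28
eef_pos: [0.5337, 0.1323, 0.1374]
tcp_rot: [0.965, 0.263, 0.001, 0.001]
wrist_force: [1.3, -0.6, -1.4]
grip_width: 0.591
grip_force: 63.1
```

>>> drive_tool(series=[{"slide": [0,0,-0.007],"dr": [0,0,0],"claw": 1},{"slide": [0,0,0],"dr": [0,0,0],"claw": 1},{"slide": [0,0,0],"dr": [0,0,0],"claw": 1}])

```text
clock: 20.53
eef_pos: [0.5338, 0.1323, 0.1366]
tcp_rot: [0.965, 0.263, 0.001, 0.001]
wrist_force: [-0.3, 0.5, -1.1]
grip_width: 0.595
grip_force: 63.1
```

>>> drive_tool(series=[{"slide": [0,0,-0.005],"dr": [0,0,0],"claw": 1},{"slide": [0,0,0],"dr": [0,0,0],"claw": 1},{"slide": [0,0,0],"dr": [0,0,0],"claw": 1}])

```text
clock: 20.78
eef_pos: [0.5337, 0.1323, 0.1358]
tcp_rot: [0.965, 0.263, 0.001, 0.001]
wrist_force: [-0.3, -0.3, 1.3]
grip_width: 0.591
grip_force: 63.1
```

Run:
```python
from h import *
import plant
f=[]
for _ in range(6):
    read_camera("top");f.append(get_obs()["wrist_force"][2])
print(np.round(f,2),np.mean(f))
```

```text
[1.87 0.87 1.16 1.24 1.69 1.65] 1.410973026810246
```

>>> drive_tool(series=[{"slide": [0,0,0],"dr": [0,0,0],"claw": 0.35},{"slide": [0,0,0],"dr": [0,0,0],"claw": 0.3},{"slide": [0,0,0],"dr": [0,0,0],"claw": 0.2},{"slide": [0,0,0],"dr": [0,0,0],"claw": 0.1},{"slide": [0,0,0.02],"dr": [0,0,0],"claw": 0.1},{"slide": [0,0,0.06],"dr": [0,0,0],"claw": 0.1},{"slide": [0,0,0.12],"dr": [0,0,0],"claw": 0.1},{"slide": [0,0,0.18],"dr": [0,0,0],"claw": 0},{"slide": [0,0,0.18],"dr": [0,0,0],"claw": 0},{"slide": [0,0,0.18],"dr": [0,0,0],"claw": 0},{"slide": [0,0,0],"dr": [0,0,0],"claw": 0}])

```text
clock: 22.0
eef_pos: [0.5364, 0.1329, 0.2533]
tcp_rot: [0.965, 0.263, 0.007, 0.001]
wrist_force: [0.8, 0.9, 0.6]
grip_width: 0.998
grip_force: 0.0
```

Run:
```python
from h import *
delta(jar(2,.195),GR)
for n in("top","scene"):
    p,d=read_camera(n);X,u,v=cloud(n,d)
    for i in(2,3):
        c=cell(i,0)
        m=(np.hypot(X[:,0]-c[0],X[:,1]-c[1])<.036)&(X[:,2]>.09)&(X[:,2]<.18);Q=X[m]
        if len(Q)>30:
            t=Q[Q[:,2]>np.percentile(Q[:,2],90)-.006];print(n,i,len(Q),Q.min(0),Q.max(0),np.median(t,0))
```

```text
slide/150mm [ 0.153 -1.399 -0.28 ] dr/pi [-0.0464  0.1422 -0.1293] deg 35.6 mm [  23.  -209.9  -42. ]
top 3 70 [0.52842631 0.18305259 0.09036547] [0.56403304 0.23442957 0.16659958] [0.55733522 0.22883348 0.16436142]
scene 2 663 [0.50165745 0.10406384 0.09006725] [0.56013148 0.15636555 0.15431977] [0.53502992 0.12963407 0.15069983]
scene 3 801 [0.52580996 0.17864974 0.09000732] [0.58206268 0.23090207 0.1686791 ] [0.55692432 0.20481557 0.16433346]
```

>>> drive_tool(series=[{"slide": [0.0125,-0.1166,0],"dr": [-0.00387,0.0117,-0.01078],"claw": 0},{"slide": [0.0125,-0.1166,0],"dr": [-0.00387,0.0117,-0.01078],"claw": 0},{"slide": [0.0125,-0.1166,0],"dr": [-0.00387,0.0117,-0.01078],"claw": 0},{"slide": [0.0125,-0.1166,0],"dr": [-0.00387,0.0117,-0.01078],"claw": 0},{"slide": [0.0125,-0.1166,0],"dr": [-0.00387,0.0117,-0.01078],"claw": 0},{"slide": [0.0125,-0.1166,0],"dr": [-0.00387,0.0117,-0.01078],"claw": 0},{"slide": [0.0125,-0.1166,0],"dr": [-0.00387,0.0117,-0.01078],"claw": 0},{"slide": [0.0125,-0.1166,0],"dr": [-0.00387,0.0117,-0.01078],"claw": 0},{"slide": [0.0125,-0.1166,-0.03],"dr": [-0.00387,0.0117,-0.01078],"claw": 0},{"slide": [0.0125,-0.1166,-0.06],"dr": [-0.00387,0.0117,-0.01078],"claw": 0},{"slide": [0.0125,-0.1166,-0.06],"dr": [-0.00387,0.0117,-0.01078],"claw": 0},{"slide": [0.0125,-0.1166,-0.05],"dr": [-0.00387,0.0117,-0.01078],"claw": 0},{"slide": [0,0,-0.02],"dr": [0,0,0],"claw": 0},{"slide": [0,0,0],"dr": [0,0,0],"claw": 0},{"slide": [0,0,0],"dr": [0,0,0],"claw": 0}])

```text
clock: 23.35
eef_pos: [0.5556, -0.077, 0.213]
tcp_rot: [0.972, 0.058, -0.228, 0.012]
wrist_force: [0.1, -0.2, 0.3]
grip_width: 1.001
grip_force: 0.0
```

Run:
```python
from h import *
delta(jar(2,.103),GR)
```

```text
slide/150mm [-0.242 -0.032 -0.563] dr/pi [-0.0006 -0.0026  0.0003] deg 0.5 mm [-36.3  -4.7 -84.4]
```

>>> drive_tool(series=[{"slide": [-0.0242,-0.0032,-0.0563],"dr": [0,-0.0015,0],"claw": 0},{"slide": [-0.0242,-0.0032,-0.0563],"dr": [0,-0.001,0],"claw": 0},{"slide": [-0.0242,-0.0032,-0.0563],"dr": [0,0,0],"claw": 0},{"slide": [-0.0242,-0.0032,-0.0563],"dr": [0,0,0],"claw": 0},{"slide": [-0.0242,-0.0032,-0.0563],"dr": [0,0,0],"claw": 0},{"slide": [0,0,0],"dr": [0,0,0],"claw": 0}])

```text
clock: 23.85
eef_pos: [0.5364, -0.0796, 0.17]
tcp_rot: [0.972, 0.058, -0.225, 0.013]
wrist_force: [-2.0, -1.0, -0.5]
grip_width: 1.001
grip_force: 0.0
```

>>> drive_tool(series=[{"slide": [-0.0242,-0.0032,-0.0563],"dr": [0,0,0],"claw": 0},{"slide": [-0.0242,-0.0032,-0.0563],"dr": [0,0,0],"claw": 0},{"slide": [-0.0242,-0.0032,-0.0563],"dr": [0,0,0],"claw": 0},{"slide": [-0.0242,-0.0032,-0.0563],"dr": [0,0,0],"claw": 0},{"slide": [-0.0242,-0.0032,-0.0563],"dr": [0,0,0],"claw": 0},{"slide": [0,0,0],"dr": [0,0,0],"claw": 0}])

```text
clock: 24.35
eef_pos: [0.5181, -0.0824, 0.1273]
tcp_rot: [0.972, 0.058, -0.226, 0.013]
wrist_force: [0.1, -0.2, 0.3]
grip_width: 1.003
grip_force: 0.0
```

>>> drive_tool(series=[{"slide": [0,0,0],"dr": [0,0,0],"claw": 0.2},{"slide": [0,0,0],"dr": [0,0,0],"claw": 0.3},{"slide": [0,0,0],"dr": [0,0,0],"claw": 0.4},{"slide": [0,0,0],"dr": [0,0,0],"claw": 1},{"slide": [0,0,0],"dr": [0,0,0],"claw": 1},{"slide": [0,0,0],"dr": [0,0,0],"claw": 1}])

```text
clock: 24.85
eef_pos: [0.5204, -0.0823, 0.1298]
tcp_rot: [0.973, 0.058, -0.223, 0.013]
wrist_force: [2.0, 0.7, 5.0]
grip_width: 0.593
grip_force: 62.5
```

>>> drive_tool(series=[{"slide": [0.03,0.0035,0.06],"dr": [0,0,0],"claw": 1},{"slide": [0.058,0.007,0.12],"dr": [0,0,0],"claw": 1},{"slide": [0.087,0.0105,0.18],"dr": [0,0,0],"claw": 1},{"slide": [0.087,0.0105,0.18],"dr": [0,0,0],"claw": 1},{"slide": [0,0,0.2],"dr": [0,0,0],"claw": 1},{"slide": [0,0,0.2],"dr": [0,0,0],"claw": 1},{"slide": [0,0,0.15],"dr": [0,0,0],"claw": 1},{"slide": [0,0,0],"dr": [0,0,0],"claw": 1},{"slide": [0,0,0],"dr": [0,0,0],"claw": 1}])

```text
clock: 25.6
eef_pos: [0.5596, -0.0777, 0.2929]
tcp_rot: [0.973, 0.058, -0.223, 0.013]
wrist_force: [-0.6, -0.1, -3.7]
grip_width: 0.595
grip_force: 63.0
```

Run:
```python
from h import *
delta(cell(0,.28),PD)
```

```text
slide/150mm [-0.677  1.525 -0.086] dr/pi [ 0.0461 -0.1366  0.1294] deg 34.9 mm [-101.6  228.7  -12.9]
```

>>> drive_tool(series=[{"slide": [-0.03,0.07,0],"dr": [0.0022,-0.0064,0.006],"claw": 1},{"slide": [-0.0537,0.121,0],"dr": [0.004,-0.0119,0.0112],"claw": 1},{"slide": [-0.0537,0.121,0],"dr": [0.004,-0.0119,0.0112],"claw": 1},{"slide": [-0.0537,0.121,0],"dr": [0.004,-0.0119,0.0112],"claw": 1},{"slide": [-0.0537,0.121,0],"dr": [0.004,-0.0119,0.0112],"claw": 1},{"slide": [-0.0537,0.121,0],"dr": [0.004,-0.0119,0.0112],"claw": 1},{"slide": [-0.0537,0.121,0],"dr": [0.004,-0.0119,0.0112],"claw": 1},{"slide": [-0.0537,0.121,0],"dr": [0.004,-0.0119,0.0112],"claw": 1},{"slide": [-0.0537,0.121,0],"dr": [0.004,-0.0119,0.0112],"claw": 1},{"slide": [-0.0537,0.121,0],"dr": [0.004,-0.0119,0.0112],"claw": 1},{"slide": [-0.0537,0.121,0],"dr": [0.004,-0.0119,0.0112],"claw": 1},{"slide": [-0.0537,0.121,0],"dr": [0.004,-0.0119,0.0112],"claw": 1},{"slide": [-0.0537,0.121,0],"dr": [0,0,0],"claw": 1},{"slide": [0,0,-0.05],"dr": [0,0,0],"claw": 1},{"slide": [0,0,0],"dr": [0,0,0],"claw": 1},{"slide": [0,0,0],"dr": [0,0,0],"claw": 1},{"slide": [0,0,0],"dr": [0,0,0],"claw": 1}])

```text
clock: 27.02
eef_pos: [0.4579, 0.1499, 0.284]
tcp_rot: [0.965, 0.262, -0.002, 0.0]
wrist_force: [0.1, 0.6, -2.9]
grip_width: 0.594
grip_force: 63.3
```

Run:
```python
from h import *
delta(cell(0,.16),PD);held();print(get_obs()["wrist_force"],get_obs()["qpos"])
```

```text
slide/150mm [ 0.     0.007 -0.827] dr/pi [ 0.0004 -0.0009  0.0004] deg 0.2 mm [ 1.00e-01  1.10e+00 -1.24e+02]
top 122 centre [0.4579 0.1506] tilt [0.6 0.2] low 0.1009
scene 581 centre [0.4558 0.1476] tilt [ 0.7 -0.3] low 0.1023
[-0.07601816 -0.2676042  -2.5778664 ] [ 2.92486164e-01  1.53403652e-01  1.70940117e+00 -6.50056612e-05
  1.28033902e+00  1.33248440e+00]
```

>>> drive_tool(series=[{"slide": [0,0.006,-0.06],"dr": [0,-0.001,0],"claw": 1},{"slide": [0,0,-0.12],"dr": [0,0,0],"claw": 1},{"slide": [0,0,-0.15],"dr": [0,0,0],"claw": 1},{"slide": [0,0,-0.15],"dr": [0,0,0],"claw": 1},{"slide": [0,0,-0.15],"dr": [0,0,0],"claw": 1},{"slide": [0,0,-0.14],"dr": [0,0,0],"claw": 1},{"slide": [0,0,-0.1],"dr": [0,0,0],"claw": 1},{"slide": [0,0,-0.06],"dr": [0,0,0],"claw": 1},{"slide": [0,0,-0.04],"dr": [0,0,0],"claw": 1},{"slide": [0,0,-0.02],"dr": [0,0,0],"claw": 1},{"slide": [0,0,0],"dr": [0,0,0],"claw": 1},{"slide": [0,0,0],"dr": [0,0,0],"claw": 1},{"slide": [0,0,0],"dr": [0,0,0],"claw": 1}])

```text
clock: 28.2
eef_pos: [0.4586, 0.1517, 0.1375]
tcp_rot: [0.965, 0.263, 0.002, 0.0]
wrist_force: [-0.9, -0.2, -2.6]
grip_width: 0.591
grip_force: 63.3
```

>>> drive_tool(series=[{"slide": [0,0,-0.01],"dr": [0,0,0],"claw": 1},{"slide": [0,0,-0.01],"dr": [0,0,0],"claw": 1},{"slide": [0,0,0],"dr": [0,0,0],"claw": 1},{"slide": [0,0,0],"dr": [0,0,0],"claw": 1},{"slide": [0,0,0],"dr": [0,0,0],"claw": 1}])

```text
clock: 28.62
eef_pos: [0.458, 0.1516, 0.1337]
tcp_rot: [0.965, 0.263, 0.001, 0.0]
wrist_force: [-0.2, -0.2, -3.0]
grip_width: 0.594
grip_force: 63.3
```

>>> drive_tool(series=[{"slide": [0,0,-0.01],"dr": [0,0,0],"claw": 1},{"slide": [0,0,-0.01],"dr": [0,0,0],"claw": 1},{"slide": [0,0,-0.01],"dr": [0,0,0],"claw": 1},{"slide": [0,0,-0.01],"dr": [0,0,0],"claw": 1},{"slide": [0,0,-0.01],"dr": [0,0,0],"claw": 1},{"slide": [0,0,0],"dr": [0,0,0],"claw": 1},{"slide": [0,0,0],"dr": [0,0,0],"claw": 1}])

```text
clock: 29.2
eef_pos: [0.4579, 0.1515, 0.126]
tcp_rot: [0.965, 0.263, 0.001, 0.0]
wrist_force: [0.1, -0.3, -2.4]
grip_width: 0.596
grip_force: 63.3
```

>>> drive_tool(series=[{"slide": [0,0,-0.01],"dr": [0,0,0],"claw": 1},{"slide": [0,0,0],"dr": [0,0,0],"claw": 1},{"slide": [0,0,0],"dr": [0,0,0],"claw": 1}])

```text
clock: 29.45
eef_pos: [0.4579, 0.1515, 0.1246]
tcp_rot: [0.965, 0.263, 0.001, 0.0]
wrist_force: [-0.4, 0.6, -3.0]
grip_width: 0.593
grip_force: 63.3
```

>>> drive_tool(series=[{"slide": [0,0,-0.01],"dr": [0,0,0],"claw": 1},{"slide": [0,0,0],"dr": [0,0,0],"claw": 1},{"slide": [0,0,0],"dr": [0,0,0],"claw": 1}])

```text
clock: 29.7
eef_pos: [0.4579, 0.1515, 0.1231]
tcp_rot: [0.965, 0.263, 0.001, 0.0]
wrist_force: [0.3, 0.4, -3.0]
grip_width: 0.594
grip_force: 63.3
```

>>> drive_tool(series=[{"slide": [0,0,-0.005],"dr": [0,0,0],"claw": 1},{"slide": [0,0,0],"dr": [0,0,0],"claw": 1},{"slide": [0,0,0],"dr": [0,0,0],"claw": 1}])

```text
clock: 29.95
eef_pos: [0.458, 0.1515, 0.1223]
tcp_rot: [0.965, 0.263, 0.001, 0.0]
wrist_force: [-0.8, 0.1, -2.9]
grip_width: 0.595
grip_force: 63.3
```

>>> drive_tool(series=[{"slide": [0,0,-0.007],"dr": [0,0,0],"claw": 1},{"slide": [0,0,0],"dr": [0,0,0],"claw": 1},{"slide": [0,0,0],"dr": [0,0,0],"claw": 1}])

```text
clock: 30.2
eef_pos: [0.4581, 0.1516, 0.1214]
tcp_rot: [0.965, 0.263, 0.001, 0.0]
wrist_force: [0.4, 0.5, -2.4]
grip_width: 0.593
grip_force: 63.3
```

>>> drive_tool(series=[{"slide": [0,0,-0.005],"dr": [0,0,0],"claw": 1},{"slide": [0,0,0],"dr": [0,0,0],"claw": 1},{"slide": [0,0,0],"dr": [0,0,0],"claw": 1}])

```text
clock: 30.45
eef_pos: [0.4581, 0.1516, 0.1208]
tcp_rot: [0.965, 0.263, 0.001, 0.0]
wrist_force: [0.1, 1.1, -0.9]
grip_width: 0.599
grip_force: 63.3
```

Run:
```python
from h import *
f=[]
for _ in range(4):
    read_camera("top");f.append(get_obs()["wrist_force"][2])
print(np.round(f,2),np.mean(f))
```

```text
[-0.33 -1.18 -0.8  -0.89] -0.8009773429380492
```

One more small step should take the rest of the weight off. After that I release, back straight up and look.

>>> drive_tool(series=[{"slide": [0,0,-0.005],"dr": [0,0,0],"claw": 1},{"slide": [0,0,0],"dr": [0,0,0],"claw": 1},{"slide": [0,0,0],"dr": [0,0,0],"claw": 1}])

```text
clock: 30.9
eef_pos: [0.4581, 0.1516, 0.12]
tcp_rot: [0.965, 0.263, 0.001, 0.0]
wrist_force: [-0.1, 0.8, 1.6]
grip_width: 0.594
grip_force: 63.3
```

>>> drive_tool(series=[{"slide": [0,0,0],"dr": [0,0,0],"claw": 0.35},{"slide": [0,0,0],"dr": [0,0,0],"claw": 0.3},{"slide": [0,0,0],"dr": [0,0,0],"claw": 0.2},{"slide": [0,0,0],"dr": [0,0,0],"claw": 0.1},{"slide": [0,0,0.02],"dr": [0,0,0],"claw": 0.1},{"slide": [0,0,0.06],"dr": [0,0,0],"claw": 0.1},{"slide": [0,0,0.12],"dr": [0,0,0],"claw": 0.1},{"slide": [0,0,0.18],"dr": [0,0,0],"claw": 0.1},{"slide": [0,0,0.2],"dr": [0,0,0],"claw": 0},{"slide": [0,0,0.2],"dr": [0,0,0],"claw": 0},{"slide": [-0.1,-0.2,0.1],"dr": [0,0,0],"claw": 0},{"slide": [-0.1,-0.2,0],"dr": [0,0,0],"claw": 0},{"slide": [-0.1,-0.2,0],"dr": [0,0,0],"claw": 0},{"slide": [0,-0.2,0],"dr": [0,0,0],"claw": 0},{"slide": [0,-0.2,0],"dr": [0,0,0],"claw": 0},{"slide": [0,-0.2,0],"dr": [0,0,0],"claw": 0},{"slide": [0,0,0],"dr": [0,0,0],"claw": 0},{"slide": [0,0,0],"dr": [0,0,0],"claw": 0}])

```text
clock: 32.4
eef_pos: [0.4129, -0.0294, 0.2526]
tcp_rot: [0.965, 0.261, 0.002, 0.0]
wrist_force: [0.2, 0.8, -0.1]
grip_width: 1.001
grip_force: 0.0
```

Run:
```python
from h import *
ps=[]
for n in("top","scene"):
    p,d=read_camera(n);X,u,v=cloud(n,d);c=proj(n,cell(2,.1)).astype(int);ps.append(p[c[1]-75:c[1]+75,c[0]-65:c[0]+65])
    for i in(0,2,3):
        c=cell(i,0);m=(np.hypot(X[:,0]-c[0],X[:,1]-c[1])<.036)&(X[:,2]>.09)&(X[:,2]<.18);Q=X[m]
        if len(Q)>30:
            t=Q[Q[:,2]>np.percentile(Q[:,2],90)-.006];print(n,i,len(Q),np.round(np.median(t,0)-c,4))
cv2.imwrite("pics/f.png",cv2.resize(np.hstack(ps),None,fx=3,fy=3))
```

```text
top 0 563 [-0.0005  0.0007  0.1359]
top 2 595 [-0.001   0.0008  0.1508]
top 3 702 [0.0006 0.0002 0.1648]
scene 0 329 [ 0.0009 -0.0008  0.1354]
scene 2 669 [ 0.0024 -0.0018  0.1508]
scene 3 808 [ 0.0028 -0.0022  0.1644]
```

View pics/f.png

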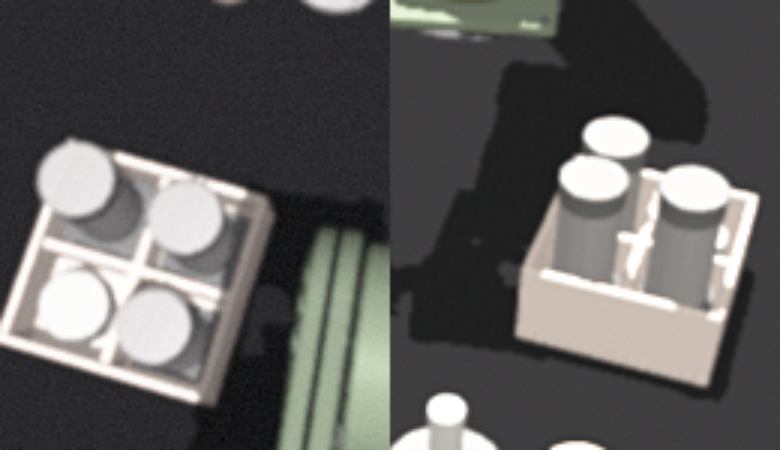

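The left crop (top camera) shows jar lids at (75,180), (188,218) and (155,325) and the tin still in its cell at (75,303). All three jars stand upright and the gripper is clear of the crate.

```bash
python3 -c "
from plant import *
print(close_job())"
```

```text
the job is handed in; nothing more can be done
None
```

All three jars now stand upright on their sprung platforms in the three cells without the tin, each set down with about its own weight on the spring; the tin is still in its cell, I saw nothing else disturbed, and the job was handed in at about 33 s.

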